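# Roll down the rubber edge of a hatch cover on a hand-spun turntable

### The arm

A 6-joint arm with a two-finger parallel gripper is mounted at the origin on the work surface. World frame = base frame: x ahead of the robot, y to its left, z up, the work surface at z = 0. Lengths are in m, angles in rad, forces in N, time in s.
With the tool pointing down it reaches from about 0.25 to 0.775 m from the base axis. Payload 4 kg.
Tool frame: the origin (TCP) lies on the centre line of the jaws, within the pads' length; the fingertips stand 8 mm ahead of it and the grasp point (between the pads) lies 11 mm behind it; z points along the fingers, y is the direction in which the jaws open and shut (so a half turn about z gives the same grasp; the last joint's range is limited). The gripper opens to 94 mm and grips with 3 to 60 N. Pads are 16 mm wide; open, the fingers measure 119 mm over their backs; the gripper's body (75 mm by 177 mm) begins 78 mm behind the grasp point.
Start: joints at [1.054, 0.087, 1.371, -0, 1.684, -0.103], TCP at [0.221, 0.504, 0.214] pointing down, gripper open.
Joint ranges: [-3.1, 3.1], [-0.76, 2.03], [0.27, 2.55], [-1.08, 4.22], [0.17, 2.65], [-2.57, 2.57]. Speed limits (rad/s): [2.79, 2.79, 3.14, 3.14, 3.14, 3.14].

### API

Orientations are given as [roll, pitch, yaw] about the fixed x, y, z axes, in that order (R = Rz(yaw) Ry(pitch) Rx(roll)).
In Python, from bench import * gives the robot as it stands.
- The arm moves only by the tool step_arm, never from a script. Its argument "steps" is a list of rows, each an object of numbers: "jaw": the opening, from 0 (shut) to 1 (fully open); "tx", "ty", "tz": the shift along the tool's x, y, z in m; "ax", "ay", "az": the turn, a rotation vector about the tool's x, y, z in rad. In form: [{"jaw": .., "tx": .., "ty": .., "tz": .., "ax": .., "ay": .., "az": ..}, ...]. A call has 1 to 8 rows; each row is the pose to reach, as a shift and turn from the pose measured when the call began, along the tool's axes at that moment; what a row does not reach only later rows make up. A row lasts 1/10 s, in which the tool goes at most 50 mm and 8.59 degrees, less where a joint would pass 70% of its speed; a pose out of reach is approached as far as the arm can. A call with a gripper value outside its range is refused whole. The fingers move at their own pace and stop on an object; the grip force is fixed at half the most. Time passes only in rows, so rows that repeat a pose let the fingers close. It gives the time, the measured TCP pose, the force and the opening at its end, in the units of the state.
- get_obs(): the state, without advancing time (a new reading comes with each control period).
- snapshot(name): name is "scene" or "top" or "wrist"; returns (picture, depth): 384x512x3 uint8, red, green, blue; 384x512 float32, m along the optical axis (not along the pixel's ray), 0 where there is no reading.
- camera_model(name): a dict with "intrinsics" (3x3 intrinsics, pixels), "origin" and "orientation" of the camera in the world. Camera axes: x right, y down, z forward; pixel columns grow to the right and rows downward; lengths in m; the calibration is good to about 2 mm. A picture is of the moment at which its call begins: read the wrist's pose just before it. camera_model takes no time and is no camera call; for the wrist camera it gives the pose at the moment of the call.
- close_job(): hands the job in, once; it reports no verdict.
Trained networks look in the newest picture that a camera, given by its name, has taken for a name from the list of things; names that differ only in an ending like _2 or _b are one class to them, and where a whole thing is asked for, a point or a joint stands for the part that bears it (a point fixed in the world has none). Each returns a list of dicts, best first, with "confidence" (0 to 1); they miss things now and then, are a little off and sometimes report something else, mostly with a low value. They report only what shows in the picture. A call takes as long as a camera call. They do not tell look-alikes from the thing itself.
- silhouettes(camera, query): "pixels" (384x512 bool, what is visible of it) and "rect" ([left, top, right, bottom] in pixels, round what is visible of it).
The state is a dict: "time": time; "joint_positions": joint angles; "qvel": joint speeds; "joint_torque": joint torques, N m; "tool_pos": TCP position; "ee_rot": TCP orientation; "wrist_force": force on the tool from outside, world axes, zero at the start; "wrist_torque": the same for the moment, N m; "width": finger opening in m.
Only numpy, scipy, OpenCV 4.12 (cv2) and the standard library are available. Lean on these libraries where they do the work, as an engineer would, in place of code of your own. Each camera call takes 0.05 s, during which the arm holds its last target. There are 200 camera calls.

### The job

Give the heavy turntable a spin anticlockwise (seen from above) by its clamp bar and let it run on by itself, then take the seam roller by its handle and hold its wheel against the rubber edge of the oval cover as it turns under it, following the edge in and out with a steady light pressure of about 5 N (not under 2 N, not over 9 N) for nine seconds without a break, so that the whole edge gets rolled; the turntable must keep turning at no less than 0.7 rad/s meanwhile. Never dig the roller in hard, spin the table wildly or disturb the other things on the bench, and finish while still holding the roller in the gripper, well clear of the cover and off the bench.

Things in the scene. Friction and masses are not known exactly. Their poses are not given: they have to be found in the camera images.
- foot: Round grey foot of the turntable, 210 mm across, standing fixed on the bench; its place differs from run to run. Origin: centre of its underside on the bench, on the turntable's vertical axis.
- turntable (a joint): Turntable angle (rad) about its vertical axis, growing anticlockwise seen from above, without end (may pass 2 pi); at 0 the long axis of cover and clamp bar lies along the foot's x axis. Inertia of all that turns about 0.33 kg m2 nominal (-15 to +25%); ball bearing drag 0.003 N m plus 0.003 N m per rad/s: it coasts for a minute.
- cover: Flat oval (obround) cover with a black rubber edge, turning with the table: 220 x 180 mm, i.e. two half discs of radius 90 mm with centres 20 mm either side of the axis along the cover's x, joined by straight sides. Upright edge face 80 to 115 mm above the bench. Origin: on the axis, 60 mm above the bench; x along its length; yaw = foot's yaw + turntable angle.
- disc_top (a point): Point on the axis, on top of the dark cast-iron turntable disc (340 mm across, 34 mm thick, 22 kg), 60 mm above the bench; turns with it. The cover stands on it on a packing block 180 x 140 mm, 20 mm high.
- clamp: Steel clamp bar across the cover's face, turning with it: 150 mm long along its x (the cover's x), 24 mm wide, 30 mm high, 115 to 145 mm above the bench; black star knob 48 mm across in its middle, up to 167 mm (screw end to 173 mm). Push its flank near one end to spin the table. Origin: on the axis, middle of the bar's underside.
- edge_centre (a point): Point on the turntable's axis at half height of the rubber edge, 97.5 mm above the bench; axes as the cover's.
- seam_roller: Loose spring-loaded seam roller, 0.3 kg, 220 mm long: wooden handle 100 mm long, 26 x 26 mm, rubber butt (34 wide, 42 high), brass ferrule, sprung steel fork with a grey wheel. It lies on its side on the bench, axle upright, the way it is used on the edge. Origin: under the handle's middle, level with the fork's lower face (on the bench at the start); x along the handle to the wheel, z up.
- roller_centre (a point): Centre of the roller's wheel: 133 mm ahead of the seam roller's origin (less what the spring gives) and 21 mm above it. The wheel is 44 mm across, 30 mm wide, turns freely about the upright axle and stands 6 mm out beyond the ends of the fork's two straps, which lie just above and below it (42 mm over both). Axes as the seam roller's.
- fork (a joint): How far (m) the fork is pushed back into the handle against its spring, along the handle: 0 fully out (no load), stop at 0.028. Spring 500 N/m nominal without preload, so 5 N is 10 mm; slight damping (5 N per m/s).
- wheel: The roller's free-turning grey wheel, 44 mm across, 30 mm wide; origin at its centre, z along its axle; it spins in the fork.
- handle_grip (a point): Grip point of the seam roller: in the middle of the handle's section, 12 mm ahead of the tool's origin and 21 mm above its lower face; the handle is 26 mm thick across y here and can be gripped from above.
- adhesive: Amber jar with a steel cap, 68 mm across, 85 mm high; bystander, leave alone. Origin: centre of its underside.
- glue_brush: Flat brush 200 mm long lying on the bench; bystander, leave alone. Origin: under its middle.
- gauge_block: Steel block 45 x 90 x 35 mm; bystander, leave alone. Origin: centre of its underside.
There are look-alikes about, which are no part of the job. Leave any turquoise look-alike of the seam_roller alone.

How it is judged:
On the way, in this order (a step that is already met when the one before it is completed fails the run):
1. the turntable runs anticlockwise by itself, faster than 1 rad/s, with no finger on it (velocity of joint turntable above 1 rad/s and contact force between the fingers and foot below 0.1 N), for 0.3 s.
2. for nine seconds without a break the held roller, upright, presses the rubber edge with 2 to 9 N while the table turns anticlockwise at 0.7 rad/s or more (a whole turn) (contact force between wheel and cover between 2 and 9 N and velocity of joint turntable above 0.7 rad/s and z of roller_centre in the frame of edge_centre between -0.014 and 0.014 m and angle between seam_roller's own z axis and vertical below 0.3 rad and contact force between the fingers and seam_roller above 1 N), for 9 s.
At the end, for the whole second after the job is handed in: The seam roller is held in the gripper off the bench (wheel centre above 50 mm, underside above 20 mm), touches neither cover nor turntable, and its wheel's centre is more than 160 mm from the turntable's axis or more than 190 mm above the bench. The turntable may still be turning (contact force between the fingers and seam_roller above 1 N and contact force between seam_roller and foot below 0.1 N and height (world z) of roller_centre above 0.05 m and height (world z) of seam_roller above 0.02 m and (horizontal distance between roller_centre and edge_centre above 0.16 m or height (world z) of roller_centre above 0.19 m)); the arm keeps its last pose, push and grip.
It fails at once if the roller is pressed into the cover with more than 16 N (contact force between wheel and cover above 16 N).
It fails at once if the turntable is spun faster than 3.5 rad/s (velocity of joint turntable above 3.5 rad/s).
It fails at once if the fingers strike or push the turntable and its load with more than 40 N (contact force between the fingers and foot above 40 N).
It fails at once if a bystander is moved by more than 30 mm (distance of any of adhesive, glue_brush, gauge_block from where it was at the start of the episode above 0.03 m).
It also fails if it takes over 64 s, if anything falls off the work surface, if the arm or the gripper's body presses on something with over 40 N, if the wrist force passes 120 N, or if a joint passes its speed limit or range.

## Working session

There is one attempt and no reset: what is moved stays moved. The work goes in short steps, Python scripts to look and compute and a tool call to move; the robot and the scene stay as the last step left them, time stands still between calls to the robot, and variables do not carry over. Pictures are saved under pics/ and viewed, about 8 in all and at most 12, crops included, and the job is handed in when it is done.

Besides the shell and the picture viewer there is one more tool, called after "Request:" as a command line: name --argument value ..., lists and objects as JSON in quotes. step_arm: Moves the arm, as the interface text tells. Its arguments: {"type":"object","properties":{"steps":{"type":"array"}},"required":["steps"]}

```bash
ls; mkdir -p pics
cat > h.py <<'E'
from bench import *
import numpy as np, cv2
from scipy.spatial.transform import Rotation as R
def cam(n):
    c=camera_model(n); o=np.array(c["orientation"])
    Rm=o if o.shape==(3,3) else R.from_euler('xyz',o).as_matrix()
    return np.array(c["intrinsics"]),np.array(c["origin"]),Rm
def pts(n,depth,mask):
    K,o,Rm=cam(n); v,u=np.nonzero(mask&(depth>0)); d=depth[v,u]
    p=np.stack([(u-K[0,2])/K[0,0]*d,(v-K[1,2])/K[1,1]*d,d],1)
    return p@Rm.T+o
def save(n,img,s=1): cv2.imwrite(f"pics/{n}.png",cv2.resize(img[:,:,::-1],None,fx=s,fy=s))
E
python3 - <<'E'
from h import *
print(get_obs()); print(camera_model("top"))
im,d=snapshot("top"); save("top1",im,1.5); np.savez("top1",im=im,d=d)
for q in ["seam_roller","cover","clamp","foot","adhesive","glue_brush","gauge_block"]:
    for r in silhouettes("top",q):
        p=pts("top",d,r["pixels"]); print(q,round(r["confidence"],2),r["rect"],r["pixels"].sum(),np.median(p,0).round(3),p.min(0).round(3),p.max(0).round(3))
E
```

```text
pics
{'time': 0.0, 'joint_positions': array([ 1.05388244e+00,  8.79245931e-02,  1.37221535e+00, -3.83550871e-05,
        1.68359747e+00, -1.03078416e-01]), 'qvel': array([ 6.09645761e-04, -9.42544696e-04,  1.45654542e-03,  6.83212376e-04,
        8.04402861e-05, -1.45959679e-03]), 'joint_torque': array([-1.22905461e-03, -3.40188360e+01, -3.02423465e+01,  7.17048487e-02,
        3.30384099e-02, -1.55860071e-04]), 'tool_pos': array([0.22091395, 0.50311281, 0.21234052]), 'ee_rot': array([-3.13945536e+00, -1.82768764e-04,  2.72775271e+00]), 'wrist_force': array([-1.05651599,  0.38571667,  0.04199578]), 'wrist_torque': array([-0.03254997, -0.01109929, -0.02181348]), 'width': 0.09372304585445806}
{'intrinsics': array([[367.27490995,   0.        , 255.7813774 ],
       [  0.        , 367.27490995, 193.1503284 ],
       [  0.        ,   0.        ,   1.        ]]), 'origin': array([ 0.41384986, -0.1354063 ,  1.12533871]), 'orientation': array([-2.99856945, -0.0108488 , -1.5730473 ])}
seam_roller 0.96 [321.7, 263.8, 399.7, 284.4] 724 [ 0.338 -0.452  0.034] [ 0.301 -0.567 -0.002] [ 0.37  -0.34
[... 319 characters left out ...]
0.56  0.222 0.175]
foot 0.78 [96.2, 158.3, 213.9, 274.9] 10590 [0.496 0.136 0.063] [ 0.336 -0.021 -0.006] [0.676 0.341 0.175]
foot 0.27 [351.2, 193.0, 385.3, 215.4] 504 [ 0.538 -0.492  0.034] [ 0.508 -0.555 -0.004] [ 0.571 -0.446  0.04 ]
adhesive 0.72 [251.8, 117.5, 271.5, 143.5] 486 [ 0.756 -0.163  0.082] [ 0.732 -0.194  0.005] [ 0.795 -0.13   0.09 ]
glue_brush 0.72 [263.9, 139.7, 328.1, 169.1] 666 [ 0.692 -0.251  0.017] [ 0.646 -0.369 -0.004] [ 0.74  -0.176  0.026]
gauge_block 0.89 [354.4, 195.0, 386.8, 215.5] 508 [ 0.538 -0.493  0.034] [ 0.508 -0.555 -0.004] [ 0.576 -0.446  0.04 ]
gauge_block 0.39 [122.5, 192.3, 168.4, 230.7] 701 [0.504 0.147 0.144] [0.449 0.085 0.113] [0.558 0.209 0.175]
```

View pics/top1.png

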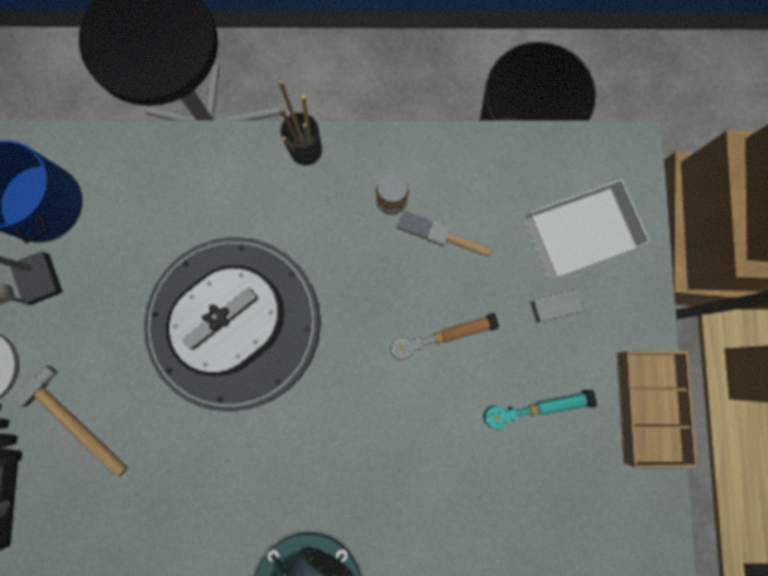

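The wooden-handled tool at top1 (445,337) fits the description: grey wheel, wooden handle. The one at (540,408) is the turquoise look-alike, so I leave it alone. Next come one enlarged crop to confirm and the exact poses.

Run:
```python
from h import *
z=np.load("top1.npz"); im,d=z["im"],z["d"]
save("crop1",im[195:290,250:405],5)
full=np.ones(d.shape,bool); P=pts("top",d,full)
n=np.hypot(P[:,0]-.5,P[:,1]-.14)
c=P[(n<.14)&(abs(P[:,2]-.115)<.008)]
r=cv2.minAreaRect(c[:,:2].astype(np.float32)*1000); print("cover",r, np.median(c[:,2]))
dk=P[(n<.19)&(abs(P[:,2]-.06)<.008)]; print("disc",cv2.minEnclosingCircle(dk[:,:2].astype(np.float32)*1000), np.median(dk[:,2]))
b=P[(n<.1)&(P[:,2]>.135)&(P[:,2]<.153)]; r=cv2.minAreaRect(b[:,:2].astype(np.float32)*1000); print("bar",r,b.mean(0), np.median(b[:,2]))
m=b[:,:2]-b[:,:2].mean(0); w,V=np.linalg.eigh(m.T@m); print("bar dir",V[:,1],np.degrees(np.arctan2(V[1,1],V[0,1])))
K,o,Rm=cam("top")
hsv=cv2.cvtColor(im,cv2.COLOR_RGB2HSV)
s=[x for x in silhouettes("top","seam_roller")]
for r in s:
    p=pts("top",d,r["pixels"]); p=p[(p[:,2]>.012)]
    m=p[:,:2]-p[:,:2].mean(0); w,V=np.linalg.eigh(m.T@m); a=V[:,1]*np.sign(V[1,1]); t=m@a
    print(r["rect"],"dir",np.degrees(np.arctan2(a[1],a[0])),"tail",p[:,:2].mean(0)+a*t.min(),"tip",p[:,:2].mean(0)+a*t.max(),np.ptp(t))
    for lo in range(0,220,20):
        q=p[(t-t.min()>lo*1e-3)&(t-t.min()<lo*1e-3+.02)]
        if len(q): print(lo,len(q),q.mean(0).round(4),np.percentile(q[:,2],90).round(4))
```

```text
cover ((504.8036193847656, 148.9202423095703), (179.84225463867188, 219.37728881835938), 38.40641403198242) 0.11485930322263016
disc ((505.0394287109375, 148.85809326171875), 170.0013427734375) 0.06091935294400885
bar ((501.0059814453125, 145.7001495361328), (33.68629837036133, 149.34381103515625), 39.639469146728516) [0.5041716  0.14736606 0.14354464] 0.14374679570438342
bar dir [-0.62804133  0.77817998] 128.9057630015006
[321.7, 263.8, 399.7, 284.4] dir 100.57562708998337 tail [ 0.3577278 -0.5567096] tip [ 0.31765378 -0.34207106] 0.21834749614412835
0 81 [ 0.3554 -0.5467  0.0375] 0.0432
20 64 [ 0.3527 -0.5273  0.0329] 0.0366
40 57 [ 0.3494 -0.5075  0.0325] 0.0349
60 64 [ 0.3455 -0.4873  0.0328] 0.0362
80 61 [ 0.3412 -0.4677  0.0326] 0.0353
100 61 [ 0.337  -0.449   0.0313] 0.0358
120 37 [ 0.3334 -0.4305  0.0272] 0.0317
140 25 [ 0.3297 -0.41    0.0276] 0.0413
160 56 [ 0.326  -0.39    0.0398] 0.0446
180 96 [ 0.3225 -0.3694  0.0384] 0.0435
200 95 [ 0.32   -0.3512  0.0344] 0.0421
[259.6, 209.4, 330.9, 240.6] dir 106.214688748192 tail [ 0.50993977 -0.37073005] tip [ 0.44891667 -0.16088797] 0.21853494288898756
0 74 [ 0.5075 -0.3601  0.0376] 0.0431
20 50 [ 0.5013 -0.3415  0.0334] 0.0367
40 55 [ 0.4961 -0.3225  0.0327] 0.0355
60 59 [ 0.4896 -0.3035  0.0326] 0.0358
80 57 [ 0.4846 -0.2844  0.0323] 0.0353
100 56 [ 0.4791 -0.2658  0.0306] 0.035
120 38 [ 0.4742 -0.247   0.0271] 0.0314
140 23 [ 0.468  -0.2273  0.0264] 0.0277
160 53 [ 0.462  -0.2084  0.0396] 0.0434
180 82 [ 0.4575 -0.1872  0.0383] 0.0437
200 67 [ 0.4518 -0.1712  0.0381] 0.0422
```

View pics/crop1.png

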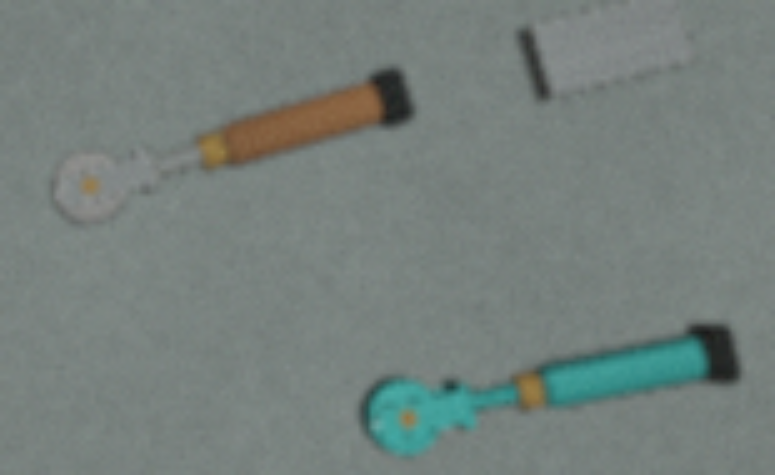

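```bash
cat >> h.py <<'E'
def delta(pos,yaw):
    o=get_obs(); R0=R.from_euler('xyz',o["ee_rot"]); t=R0.inv().apply(np.array(pos)-o["tool_pos"])
    w=(R0.inv()*R.from_euler('xyz',[np.pi,0,yaw])).as_rotvec(); return np.r_[t,w]
E
python3 - <<'E'
from h import *
print(delta([.522,.086,.212],np.radians(38.6)).round(4))
E
```

```text
[-4.4330e-01 -2.6130e-01  1.4000e-03 -1.0000e-04  1.0000e-04  2.0541e+00]
```

Request:
step_arm --steps '[{"jaw": 0, "tx": -0.443, "ty": -0.261, "tz": 0, "ax": 0, "ay": 0, "az": 2.054}, {"jaw": 0, "tx": -0.443, "ty": -0.261, "tz": 0, "ax": 0, "ay": 0, "az": 2.054}, {"jaw": 0, "tx": -0.443, "ty": -0.261, "tz": 0, "ax": 0, "ay": 0, "az": 2.054}, {"jaw": 0, "tx": -0.443, "ty": -0.261, "tz": 0, "ax": 0, "ay": 0, "az": 2.054}, {"jaw": 0, "tx": -0.443, "ty": -0.261, "tz": 0, "ax": 0, "ay": 0, "az": 2.054}, {"jaw": 0, "tx": -0.443, "ty": -0.261, "tz": 0, "ax": 0, "ay": 0, "az": 2.054}, {"jaw": 0, "tx": -0.443, "ty": -0.261, "tz": 0, "ax": 0, "ay": 0, "az": 2.054}, {"jaw": 0, "tx": -0.443, "ty": -0.261, "tz": 0, "ax": 0, "ay": 0, "az": 2.054}]'

```text
time: 1.25
tool_pos: [0.4559, 0.1773, 0.2138]
ee_rot: [3.141, -0.0, 1.522]
wrist_force: [-0.3, 0.2, 0.3]
width: 0.0334
```

Request:
step_arm --steps '[{"jaw": 0, "tx": 0, "ty": 0, "tz": 0, "ax": 0, "ay": 0, "az": 0}]'

```text
time: 1.35
tool_pos: [0.4586, 0.1726, 0.2135]
ee_rot: [3.14, 0.002, 1.512]
wrist_force: [0.1, 0.4, 0.7]
width: 0.0252
```

Run:
```python
from h import *
o=get_obs();print(o["time"],o["tool_pos"],o["ee_rot"],o["width"])
print(delta([.522,.086,.131],np.radians(38.6)).round(4))
```

```text
1.35 [0.4585776  0.17261695 0.2134878 ] [3.13965790e+00 1.66403645e-03 1.51153908e+00] 0.0252088723396781
[-8.260e-02  6.830e-02  8.280e-02  2.500e-03  8.000e-04  8.378e-01]
```

Request:
step_arm --steps '[{"jaw": 0, "tx": -0.083, "ty": 0.068, "tz": 0, "ax": 0.002, "ay": 0, "az": 0.838}, {"jaw": 0, "tx": -0.083, "ty": 0.068, "tz": 0, "ax": 0.002, "ay": 0, "az": 0.838}, {"jaw": 0, "tx": -0.083, "ty": 0.068, "tz": 0, "ax": 0.002, "ay": 0, "az": 0.838}, {"jaw": 0, "tx": -0.083, "ty": 0.068, "tz": 0, "ax": 0.002, "ay": 0, "az": 0.838}, {"jaw": 0, "tx": -0.083, "ty": 0.068, "tz": 0, "ax": 0.002, "ay": 0, "az": 0.838}, {"jaw": 0, "tx": -0.083, "ty": 0.068, "tz": 0, "ax": 0.002, "ay": 0, "az": 0.838}, {"jaw": 0, "tx": -0.083, "ty": 0.068, "tz": 0.03, "ax": 0.002, "ay": 0, "az": 0.838}, {"jaw": 0, "tx": -0.083, "ty": 0.068, "tz": 0.05, "ax": 0.002, "ay": 0, "az": 0.838}]'

```text
time: 2.15
tool_pos: [0.5213, 0.0865, 0.163]
ee_rot: [3.141, 0.0, 0.675]
wrist_force: [0.1, 0.4, -0.9]
width: 0.0006
```

Run:
```python
from h import *
o=get_obs();print(o["time"],o["tool_pos"],o["ee_rot"],o["width"])
print(delta([.522,.086,.131],np.radians(38.6)).round(4))
```

```text
2.15 [0.52129635 0.08647308 0.16300719] [3.14111269e+00 1.38126007e-04 6.75235838e-01] 0.0005900910845407967
[0.0003 0.0008 0.032  0.0005 0.0001 0.0015]
```

Request:
step_arm --steps '[{"jaw": 0, "tx": 0, "ty": 0.001, "tz": 0.016, "ax": 0, "ay": 0, "az": 0}, {"jaw": 0, "tx": 0, "ty": 0.001, "tz": 0.032, "ax": 0, "ay": 0, "az": 0}, {"jaw": 0, "tx": 0, "ty": 0.001, "tz": 0.032, "ax": 0, "ay": 0, "az": 0}, {"jaw": 0, "tx": 0.001, "ty": 0.001, "tz": 0.032, "ax": 0, "ay": 0, "az": 0}, {"jaw": 0, "tx": 0.002, "ty": 0.001, "tz": 0.032, "ax": 0, "ay": 0, "az": 0}, {"jaw": 0, "tx": 0.003, "ty": 0.001, "tz": 0.032, "ax": 0, "ay": 0, "az": 0}, {"jaw": 0, "tx": 0.004, "ty": 0.001, "tz": 0.032, "ax": 0, "ay": 0, "az": 0}, {"jaw": 0, "tx": 0.004, "ty": 0.001, "tz": 0.032, "ax": 0, "ay": 0, "az": 0}]'

```text
time: 2.95
tool_pos: [0.5254, 0.0883, 0.1315]
ee_rot: [3.141, -0.001, 0.675]
wrist_force: [0.2, 0.2, -0.4]
width: 0.0006
```

Run:
```python
from h import *
for k in range(1,9):
    a=.012*k*k; c,s=np.cos(a),np.sin(a); print(k,round(-.02*(c-1)+.06*s,4),round(.06*(c-1)+.02*s,4),round(-a,3))
o=get_obs();print(o["time"],o["tool_pos"],o["ee_rot"],o["wrist_force"])
```

```text
1 0.0007 0.0002 -0.012
2 0.0029 0.0009 -0.048
3 0.0066 0.0018 -0.108
4 0.0118 0.0027 -0.192
5 0.0186 0.0032 -0.3
6 0.027 0.0029 -0.432
7 0.0366 0.001 -0.588
8 0.0473 -0.0029 -0.768
2.95 [0.52542179 0.08828635 0.13152272] [ 3.14059169e+00 -6.98036342e-04  6.75340900e-01] [ 0.19729618  0.20841729 -0.44805313]
```

Request:
step_arm --steps '[{"jaw": 0, "tx": 0.0015, "ty": 0, "tz": 0, "ax": 0, "ay": 0, "az": -0.01}, {"jaw": 0, "tx": 0.004, "ty": 0.001, "tz": 0, "ax": 0, "ay": 0, "az": -0.05}, {"jaw": 0, "tx": 0.008, "ty": 0.002, "tz": 0, "ax": 0, "ay": 0, "az": -0.11}, {"jaw": 0, "tx": 0.0135, "ty": 0.003, "tz": 0, "ax": 0, "ay": 0, "az": -0.19}, {"jaw": 0, "tx": 0.0205, "ty": 0.003, "tz": 0, "ax": 0, "ay": 0, "az": -0.3}, {"jaw": 0, "tx": 0.029, "ty": 0.003, "tz": 0, "ax": 0, "ay": 0, "az": -0.43}, {"jaw": 0, "tx": 0.0385, "ty": 0.001, "tz": 0, "ax": 0, "ay": 0, "az": -0.57}, {"jaw": 0, "tx": 0.0495, "ty": -0.003, "tz": 0, "ax": 0, "ay": 0, "az": -0.71}]'

```text
time: 3.75
tool_pos: [0.5609, 0.1172, 0.1319]
ee_rot: [-3.14, 0.009, 1.388]
wrist_force: [-5.7, -8.0, 3.1]
width: 0.0002
```

Request:
step_arm --steps '[{"jaw": 0, "tx": 0.014, "ty": 0.002, "tz": 0, "ax": 0, "ay": 0, "az": -0.12}, {"jaw": 0, "tx": 0.018, "ty": 0.002, "tz": -0.03, "ax": 0, "ay": 0, "az": -0.2}, {"jaw": 0, "tx": 0.018, "ty": 0.002, "tz": -0.075, "ax": 0, "ay": 0, "az": -0.2}, {"jaw": 0, "tx": 0.018, "ty": 0.002, "tz": -0.12, "ax": 0, "ay": 0, "az": -0.2}]'

```text
time: 4.15
tool_pos: [0.566, 0.1357, 0.2521]
ee_rot: [-3.136, 0.009, 1.589]
wrist_force: [1.7, -0.3, -0.1]
width: 0.0005
```

```bash
cat >> h.py <<'E'
from concurrent.futures import ThreadPoolExecutor
AX=np.array([.505,.149])
def barang(n="top"):
    """time and cover angle (mod pi) from cover top outline"""
    t=get_obs()["time"]; im,d=snapshot(n); P=pts(n,d,np.ones(d.shape,bool))
    r=np.hypot(*(P[:,:2]-AX).T); c=P[(r<.125)&(abs(P[:,2]-.115)<.012)]
    # white top: fit oval moment on filled hull
    h=cv2.convexHull((c[:,:2]*1e4).astype(np.int32)); M=cv2.moments(h)
    return t,.5*np.arctan2(2*M["mu11"],M["mu20"]-M["mu02"]),len(c),np.array([M["m10"],M["m01"]])/M["m00"]/1e4,im
E
python3 - <<'E'
from h import *
o=get_obs();print(o["time"],o["tool_pos"],o["ee_rot"],o["wrist_force"])
for i in range(4):
    t,a,n,c,im=barang(); print(round(t,3),round(a,4),n,c)
save("top2",im,1.5)
a=np.radians(106.2)
print(delta([.4888,-.2977,.15],a).round(4))
E
```

```text
4.15 [0.56601557 0.13574755 0.2520841 ] [-3.1363025   0.00879478  1.58902395] [ 1.67870936 -0.28667372 -0.09499735]
4.15 0.1706 2760 [0.50009521 0.13280103]
4.2 0.2609 2854 [0.50073957 0.13448396]
4.25 0.2859 2843 [0.50067629 0.13311124]
4.3 0.2873 2799 [0.50061881 0.131211  ]
[-4.311e-01 -8.630e-02  1.069e-01 -2.000e-04  8.100e-03 -2.650e-01]
```

Request:
step_arm --steps '[{"jaw": 0.2, "tx": -0.431, "ty": -0.086, "tz": 0, "ax": 0, "ay": 0.008, "az": -0.265}, {"jaw": 0.3, "tx": -0.431, "ty": -0.086, "tz": 0, "ax": 0, "ay": 0.008, "az": -0.265}, {"jaw": 0.5, "tx": -0.431, "ty": -0.086, "tz": 0, "ax": 0, "ay": 0.008, "az": -0.265}, {"jaw": 0.7, "tx": -0.431, "ty": -0.086, "tz": 0, "ax": 0, "ay": 0.008, "az": -0.265}, {"jaw": 0.7, "tx": -0.431, "ty": -0.086, "tz": 0, "ax": 0, "ay": 0.008, "az": -0.265}, {"jaw": 0.7, "tx": -0.431, "ty": -0.086, "tz": 0, "ax": 0, "ay": 0.008, "az": -0.265}, {"jaw": 0.7, "tx": -0.431, "ty": -0.086, "tz": 0, "ax": 0, "ay": 0.008, "az": -0.265}, {"jaw": 0.7, "tx": -0.431, "ty": -0.086, "tz": 0, "ax": 0, "ay": 0.008, "az": -0.265}]'

```text
time: 5.15
tool_pos: [0.495, -0.2562, 0.2538]
ee_rot: [-3.139, -0.003, 1.854]
wrist_force: [0.8, 0.9, 0.0]
width: 0.0613
```

Run:
```python
from h import *
o=get_obs();print(o["time"],o["tool_pos"],o["ee_rot"],o["wrist_force"])
T=[];A=[]
for i in range(6):
    t,a,n,c,im=barang(); T.append(t);A.append(a); print(round(t,3),round(a,4),n,c)
print("omega",np.polyfit(T,np.unwrap(A,period=np.pi),1))
print(delta([.4888,-.2977,.08],np.radians(106.2)).round(4))
```

```text
5.15 [ 0.49499392 -0.25620096  0.25379169] [-3.13875519 -0.00321727  1.85367373] [0.75606943 0.90475864 0.00816964]
5.15 -0.3424 3641 [0.50455961 0.14871738]
5.2 -0.2124 3664 [0.50448449 0.1489385 ]
5.25 -0.1048 3662 [0.50462914 0.14881336]
5.3 0.0066 3641 [0.50450465 0.14876647]
5.35 0.104 3660 [0.50445769 0.14864107]
5.4 0.2158 3646 [0.50414389 0.1488075 ]
omega [  2.20122319 -11.66698637]
[-0.0406 -0.0193  0.1749 -0.0015 -0.0023  0.0011]
```

Request:
step_arm --steps '[{"jaw": 0.7, "tx": -0.0406, "ty": -0.0193, "tz": 0.04, "ax": -0.0015, "ay": -0.002, "az": 0.001}, {"jaw": 0.7, "tx": -0.0406, "ty": -0.0193, "tz": 0.085, "ax": -0.0015, "ay": -0.002, "az": 0.001}, {"jaw": 0.7, "tx": -0.0406, "ty": -0.0193, "tz": 0.13, "ax": -0.0015, "ay": -0.002, "az": 0.001}, {"jaw": 0.7, "tx": -0.0406, "ty": -0.0193, "tz": 0.175, "ax": -0.0015, "ay": -0.002, "az": 0.001}, {"jaw": 0.7, "tx": -0.0406, "ty": -0.0193, "tz": 0.205, "ax": -0.0015, "ay": -0.002, "az": 0.001}, {"jaw": 0.7, "tx": -0.0406, "ty": -0.0193, "tz": 0.205, "ax": -0.0015, "ay": -0.002, "az": 0.001}]'

```text
time: 6.05
tool_pos: [0.4857, -0.293, 0.0438]
ee_rot: [-3.134, -0.011, 1.856]
wrist_force: [0.3, -0.1, -0.1]
width: 0.0656
```

Run:
```python
from h import *
print(delta([.4888,-.2977,.015],np.radians(106.2)).round(4))
im,d=snapshot("wrist"); save("wr1",im)
rs=silhouettes("wrist","seam_roller")
for r in rs: 
    p=pts("wrist",d,r["pixels"]); print(r["confidence"],r["rect"],p.mean(0),p.max(0))
    m=p[(p[:,2]>.02)&(p[:,2]<.04)][:,:2]; print(m.mean(0))
```

```text
[-0.0057  0.0019  0.0288 -0.0073 -0.0105  0.0029]
0.86 [222.7, 0.0, 309.2, 317.5] [ 0.47706522 -0.24321457  0.04046485] [ 0.5283343  -0.15462565  0.15219482]
[ 0.48701279 -0.27791761]
0.75 [0.0, 222.1, 47.0, 305.1] [ 0.33966141 -0.3639666   0.02789264] [ 0.41188313 -0.28974533  0.14035515]
[ 0.34025197 -0.36064207]
```

View pics/wr1.png

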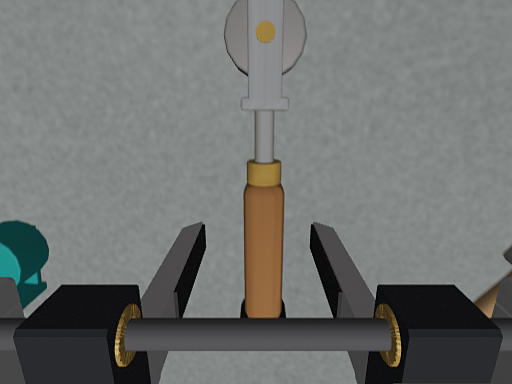

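Request:
step_arm --steps '[{"jaw": 0.7, "tx": -0.0057, "ty": 0.002, "tz": 0.015, "ax": -0.007, "ay": -0.01, "az": 0.003}, {"jaw": 0.7, "tx": -0.0057, "ty": 0.002, "tz": 0.0285, "ax": -0.007, "ay": -0.01, "az": 0.003}, {"jaw": 0.6, "tx": -0.0057, "ty": 0.002, "tz": 0.0285, "ax": -0.007, "ay": -0.01, "az": 0.003}, {"jaw": 0.1, "tx": -0.0057, "ty": 0.002, "tz": 0.0285, "ax": -0.007, "ay": -0.01, "az": 0.003}, {"jaw": 0, "tx": -0.0057, "ty": 0.002, "tz": 0.0285, "ax": -0.007, "ay": -0.01, "az": 0.003}, {"jaw": 0, "tx": -0.0057, "ty": 0.002, "tz": 0.0285, "ax": -0.007, "ay": -0.01, "az": 0.003}, {"jaw": 0, "tx": -0.0057, "ty": 0.002, "tz": 0.0285, "ax": -0.007, "ay": -0.01, "az": 0.003}, {"jaw": 0, "tx": -0.0057, "ty": 0.002, "tz": 0.0285, "ax": -0.007, "ay": -0.01, "az": 0.003}]'

```text
time: 6.95
tool_pos: [0.4926, -0.3015, 0.0223]
ee_rot: [3.136, 0.01, 1.853]
wrist_force: [-2.3, -0.4, 2.1]
width: 0.0258
```

Run:
```python
from h import *
o=get_obs();print(o["time"],o["tool_pos"],o["ee_rot"],o["wrist_force"],o["width"])
yaw=np.radians(106.2); print(delta([*(AX-.30*np.array([np.cos(yaw),np.sin(yaw)])),.0915],yaw).round(4))
```

```text
6.95 [ 0.49255434 -0.30151416  0.02225893] [3.13555418 0.00975893 1.85306053] [-2.25121533 -0.41426911  2.08540768] 0.025837568610482607
[ 0.1285  0.138  -0.0697  0.006   0.0098 -0.0004]
```

Request:
step_arm --steps '[{"jaw": 0, "tx": 0, "ty": 0, "tz": -0.03, "ax": 0.006, "ay": 0.01, "az": 0}, {"jaw": 0, "tx": 0, "ty": 0.01, "tz": -0.0765, "ax": 0.006, "ay": 0.01, "az": 0}, {"jaw": 0, "tx": 0.04, "ty": 0.04, "tz": -0.0765, "ax": 0.006, "ay": 0.01, "az": 0}, {"jaw": 0, "tx": 0.07, "ty": 0.075, "tz": -0.0765, "ax": 0.006, "ay": 0.01, "az": 0}, {"jaw": 0, "tx": 0.1, "ty": 0.108, "tz": -0.0765, "ax": 0.006, "ay": 0.01, "az": 0}, {"jaw": 0, "tx": 0.128, "ty": 0.138, "tz": -0.0765, "ax": 0.006, "ay": 0.01, "az": 0}, {"jaw": 0, "tx": 0.128, "ty": 0.138, "tz": -0.0765, "ax": 0.006, "ay": 0.01, "az": 0}, {"jaw": 0, "tx": 0.128, "ty": 0.138, "tz": -0.0765, "ax": 0.006, "ay": 0.01, "az": 0}]'

```text
time: 7.75
tool_pos: [0.5884, -0.1386, 0.0971]
ee_rot: [-3.139, -0.001, 1.855]
wrist_force: [0.3, -0.6, -3.5]
width: 0.0256
```

Run:
```python
from h import *
def ob():
    o=get_obs();print(o["time"],o["tool_pos"].round(4),o["ee_rot"].round(4),o["wrist_force"].round(2),o["width"].round(4))
ob()
T=[];A=[]
for i in range(6):
    t,a,n,c,im=barang(); T.append(t);A.append(a); ob()
print(A,n,c,"omega",np.polyfit(T,np.unwrap(A,period=np.pi),1))
im,d=snapshot("top"); save("top3",im[130:330,90:390],2.5)
for r in silhouettes("top","seam_roller"):
    p=pts("top",d,r["pixels"]); print(r["confidence"],r["rect"],p.mean(0))
    if p[:,0].mean()>.42:
        w=p[p[:,1]>p[:,1].max()-.05]; print("wheel end",w.mean(0),np.percentile(w[:,2],[5,50,90]),p[:,1].max(),p[p[:,1].argmax()])
        b=p[p[:,1]<p[:,1].min()+.03]; print("butt",b.mean(0),np.percentile(b[:,2],[5,50,90]))
im,d=snapshot("scene"); save("sc1",im)
yaw=np.radians(106.2); print(delta([*(AX-.27*np.array([np.cos(yaw),np.sin(yaw)])),.0988],yaw).round(4)); ob()
```

```text
Traceback (most recent call last):
AttributeError: 'float' object has no attribute 'round'
```

```bash
cat >> h.py <<'E'
def ob():
    o=get_obs();print(round(o["time"],3),o["tool_pos"].round(4),o["ee_rot"].round(4),o["wrist_force"].round(2),round(o["width"],4))
E
python3 - <<'E'
from h import *
ob()
T=[];A=[]
for i in range(6):
    t,a,n,c,im=barang(); T.append(t);A.append(a); ob()
print(A,n,c,"omega",np.polyfit(T,np.unwrap(A,period=np.pi),1))
im,d=snapshot("top"); save("top3",im[130:330,90:390],2.5)
for r in silhouettes("top","seam_roller"):
    p=pts("top",d,r["pixels"]); print(r["confidence"],r["rect"],p.mean(0))
    if p[:,0].mean()>.42:
        w=p[p[:,1]>p[:,1].max()-.05]; print("wheel end",w.mean(0),np.percentile(w[:,2],[5,50,90]),p[:,1].max(),p[p[:,1].argmax()])
        b=p[p[:,1]<p[:,1].min()+.03]; print("butt",b.mean(0),np.percentile(b[:,2],[5,50,90]))
im,d=snapshot("scene"); save("sc1",im)
yaw=np.radians(106.2); print(delta([*(AX-.27*np.array([np.cos(yaw),np.sin(yaw)])),.0988],yaw).round(4)); ob()
E
```

```text
7.75 [ 0.5884 -0.1386  0.0971] [-3.1395e+00 -9.0000e-04  1.8553e+00] [ 0.3  -0.62 -3.55] 0.0256
7.8 [ 0.5881 -0.1396  0.0973] [-3.1396e+00 -8.0000e-04  1.8535e+00] [ 0.18  0.12 -3.39] 0.0255
7.85 [ 0.588  -0.1402  0.0975] [-3.1400e+00 -6.0000e-04  1.8523e+00] [-1.06 -0.56 -3.68] 0.0256
7.9 [ 0.588  -0.1406  0.0978] [-3.1405e+00 -5.0000e-04  1.8515e+00] [-0.08  0.19 -3.04] 0.0257
7.95 [ 0.5881 -0.1408  0.098 ] [-3.1409e+00 -4.0000e-04  1.8512e+00] [-0.03 -0.95 -2.52] 0.0259
8.0 [ 0.5882 -0.1408  0.0981] [-3.1412e+00 -3.0000e-04  1.8510e+00] [-0.51  0.03 -3.07] 0.0257
8.05 [ 0.5883 -0.1408  0.0983] [-3.1414e+00 -2.0000e-04  1.8511e+00] [ 0.19 -0.2  -2.92] 0.0258
[np.float64(-1.1970142757530873), np.float64(-1.0855319748706553), np.float64(-0.9775516659255337), np.float64(-0.8938291149763727), np.float64(-0.770665621531821), np.float64(-0.6893661679462894)] 3651 [0.50462362 0.14876444] omega [  2.03803551 -16.98518948]
0.62 [322.6, 262.3, 395.5, 282.9] [ 0.3371435  -0.44529567  0.03327841]
0.56 [220.3, 176.8, 276.7, 198.1] [ 0.56792289 -0.08626785  0.10262213]
wheel end [ 0.56426907 -0.06981143  0.1014277 ] [-0.00114326  0.10278834  0.11825425] -0.044151354144490174 [ 0.55369754 -0.04415135  0.07689206]
butt [ 0.59012598 -0.20980025  0.10624948] [0.09399601 0.11074835 0.11516154]
[ 0.0311  0.0005 -0.0004  0.0001 -0.0002 -0.0017]
8.2 [ 0.5885 -0.1403  0.0984] [ 3.1415e+00 -2.0000e-04  1.8519e+00] [ 0.01  0.6  -3.43] 0.0257
```

View pics/top3.png

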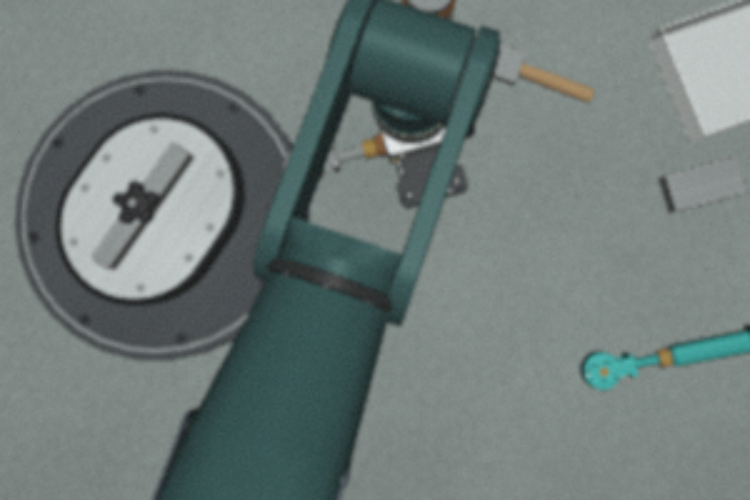

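View pics/sc1.png

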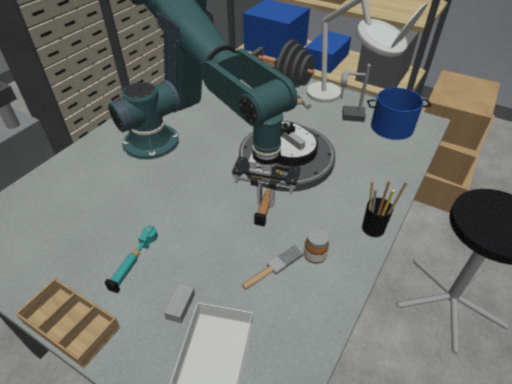

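```bash
cat > plan.py <<'E'
from h import *
import sys,os,json
from scipy.optimize import least_squares
# args: c_start c_end (mm compression, ramp over the first 4 rows), F for dynamics
c0,c1,F=[float(x) for x in sys.argv[1:4]]; L=.126+float(sys.argv[4])*1e-3 if len(sys.argv)>4 else .126
yaw=np.radians(106.2); a=np.array([np.cos(yaw),np.sin(yaw)]); I=.35; lag=.04
def r(th):
    p=yaw-np.pi-th; s,c=abs(np.sin(p)),abs(np.cos(p)); x=.112*c/max(s,1e-9)
    return .112/s if x<=.02 else .02*c+np.sqrt(.112**2-.0004*s*s)
def sim(th,w,ts,F):
    """th,w at ts[0] -> th at ts, w end"""
    out=[th];t=ts[0]
    for e in ts[1:]:
        n=max(1,int(np.ceil((e-t)/.005))); h=(e-t)/n
        for _ in range(n):
            m=th+w*h/2; w+=h/I*(-F*(r(m+.01)-r(m-.01))/.02-.003-.003*w); th+=w*h
        t=e; out.append(th)
    return np.array(out),w
log=json.load(open("log.json")) if os.path.exists("log.json") else []
o=get_obs(); fa=[-o["wrist_force"][:2]@a]
d0=np.linalg.norm(AX-o["tool_pos"][:2])
for i in range(int(sys.argv[5]) if len(sys.argv)>5 else 1):
    t,th,n,c,im=barang()
    if n<3300: print("occluded",n)
    if log:
        wl=log[-1][2]; pr=log[-1][1]+wl*(t-log[-1][0]); th+=np.pi*np.round((pr-th)/np.pi)
    log.append([t,th,2.05]); 
    q=[x for x in log if x[0]>t-2.5]
    if len(q)>=3:
        ts=[x[0] for x in q]; ys=np.array([x[1] for x in q])
        s=least_squares(lambda v:sim(v[0],v[1],ts,F)[0]-ys,[ys[0],q[0][2]],diff_step=1e-4)
        res=s.fun; tt,w=sim(*s.x,ts,F); log[-1][2]=float(w); th=tt[-1]
    else: w=2.05; res=[0]
json.dump([list(map(float,x)) for x in log],open("log.json","w"))
o=get_obs(); fa.append(-o["wrist_force"][:2]@a); t1=o["time"]
print("t",round(t1,2),"w",round(w,3),"res",np.round(res[-4:],3),"F",np.round(fa,2),"D",round(d0,4),"comp now(model) mm",round(1e3*(r(th)+L-d0),1),"z",o["tool_pos"][2].round(4),"rpy",o["ee_rot"].round(3))
tk=[t]+[t1+.1*k+lag for k in range(1,9)]; ths,_=sim(th,w,tk,F)
for k in range(1,9):
    cc=c0+(c1-c0)*min(k/4,1); D=r(ths[k])+L-cc*1e-3
    g=delta([*(AX-D*a),.0995],yaw); print(np.round(g[:3],4),np.round(g[3:],3) if k==1 else "")
E
python3 plan.py -25 -12 0 0 5
```

```text
t 8.45 w 2.089 res [-0.002 -0.005  0.003  0.   ] F [-0.57 -0.25] D 0.3011 comp now(model) mm -62.3 z 0.0984 rpy [ 3.141 -0.     1.853]
[ 0.0371  0.0001 -0.0011] [ 0.    -0.    -0.001]
[ 0.0362  0.0001 -0.0011] 
[ 0.0356  0.0001 -0.0011] 
[ 0.0356  0.0001 -0.0011] 
[ 0.0331  0.0001 -0.0011] 
[ 0.0314  0.0001 -0.0011] 
[ 0.0306  0.0001 -0.0011] 
[ 0.0309  0.0001 -0.0011]
```

Request:
step_arm --steps '[{"jaw": 0, "tx": 0.037, "ty": 0, "tz": -0.001, "ax": 0, "ay": 0, "az": 0}, {"jaw": 0, "tx": 0.036, "ty": 0, "tz": -0.001, "ax": 0, "ay": 0, "az": 0}, {"jaw": 0, "tx": 0.0355, "ty": 0, "tz": -0.001, "ax": 0, "ay": 0, "az": 0}, {"jaw": 0, "tx": 0.0355, "ty": 0, "tz": -0.001, "ax": 0, "ay": 0, "az": 0}, {"jaw": 0, "tx": 0.033, "ty": 0, "tz": -0.001, "ax": 0, "ay": 0, "az": 0}, {"jaw": 0, "tx": 0.0315, "ty": 0, "tz": -0.001, "ax": 0, "ay": 0, "az": 0}, {"jaw": 0, "tx": 0.0305, "ty": 0, "tz": -0.001, "ax": 0, "ay": 0, "az": 0}, {"jaw": 0, "tx": 0.031, "ty": 0, "tz": -0.001, "ax": 0, "ay": 0, "az": 0}]'

```text
time: 9.25
tool_pos: [0.5802, -0.1104, 0.0993]
ee_rot: [3.142, -0.0, 1.852]
wrist_force: [-0.3, 0.4, -2.6]
width: 0.0259
```

```bash
python3 plan.py -10 9 0 0 1
```

```text
t 9.3 w 2.084 res [-0.005  0.004  0.002 -0.   ] F [-0.51 -0.03] D 0.2701 comp now(model) mm -12.2 z 0.0993 rpy [ 3.142 -0.     1.852]
[ 0.0092  0.0001 -0.0002] [ 0.    -0.    -0.001]
[ 0.0166  0.0001 -0.0002] 
[ 0.0247  0.0001 -0.0002] 
[ 0.0333  0.0001 -0.0002] 
[ 0.0374  0.0001 -0.0002] 
[ 0.0406  0.0001 -0.0002] 
[ 0.0394  0.0001 -0.0002] 
[ 0.0352  0.0001 -0.0002]
```

Request:
step_arm --steps '[{"jaw": 0, "tx": 0.009, "ty": 0, "tz": 0, "ax": 0, "ay": 0, "az": 0}, {"jaw": 0, "tx": 0.0165, "ty": 0, "tz": 0, "ax": 0, "ay": 0, "az": 0}, {"jaw": 0, "tx": 0.0245, "ty": 0, "tz": 0, "ax": 0, "ay": 0, "az": 0}, {"jaw": 0, "tx": 0.0335, "ty": 0, "tz": 0, "ax": 0, "ay": 0, "az": 0}, {"jaw": 0, "tx": 0.0375, "ty": 0, "tz": 0, "ax": 0, "ay": 0, "az": 0}, {"jaw": 0, "tx": 0.0405, "ty": 0, "tz": 0, "ax": 0, "ay": 0, "az": 0}, {"jaw": 0, "tx": 0.0395, "ty": 0, "tz": 0, "ax": 0, "ay": 0, "az": 0}, {"jaw": 0, "tx": 0.035, "ty": 0, "tz": 0, "ax": 0, "ay": 0, "az": 0}]'

```text
time: 10.1
tool_pos: [0.5707, -0.0761, 0.0997]
ee_rot: [3.14, -0.0, 1.853]
wrist_force: [0.5, -2.6, -2.5]
width: 0.0258
```

```bash
python3 plan.py 10 10 3 0 1
```

```text
occluded 3020
t 10.15 w 2.061 res [ 0.006  0.004 -0.031  0.016] F [2.6  3.75] D 0.2345 comp now(model) mm 6.3 z 0.0996 rpy [3.14  0.    1.852]
[-0.0028 -0.0003  0.0001] [ 0.001  0.    -0.001]
[-0.0062 -0.0003  0.0001] 
[-0.009  -0.0003  0.0001] 
[-0.011  -0.0003  0.0001] 
[-0.0122 -0.0003  0.0001] 
[-0.0125 -0.0003  0.0001] 
[-0.0119 -0.0003  0.0001] 
[-0.0104 -0.0003  0.0001]
```

Request:
step_arm --steps '[{"jaw": 0, "tx": -0.003, "ty": 0, "tz": 0, "ax": 0, "ay": 0, "az": 0}, {"jaw": 0, "tx": -0.006, "ty": 0, "tz": 0, "ax": 0, "ay": 0, "az": 0}, {"jaw": 0, "tx": -0.009, "ty": 0, "tz": 0, "ax": 0, "ay": 0, "az": 0}, {"jaw": 0, "tx": -0.011, "ty": 0, "tz": 0, "ax": 0, "ay": 0, "az": 0}, {"jaw": 0, "tx": -0.012, "ty": 0, "tz": 0, "ax": 0, "ay": 0, "az": 0}, {"jaw": 0, "tx": -0.0125, "ty": 0, "tz": 0, "ax": 0, "ay": 0, "az": 0}, {"jaw": 0, "tx": -0.012, "ty": 0, "tz": 0, "ax": 0, "ay": 0, "az": 0}, {"jaw": 0, "tx": -0.0105, "ty": 0, "tz": 0, "ax": 0, "ay": 0, "az": 0}]'

```text
time: 10.95
tool_pos: [0.5738, -0.0875, 0.0996]
ee_rot: [3.141, 0.001, 1.852]
wrist_force: [1.0, -5.0, -2.4]
width: 0.0259
```

```bash
cat >> h.py <<'E'
def barang(n="top"):
    t=get_obs()["time"]; im,d=snapshot(n); P=pts(n,d,np.ones(d.shape,bool)); X=P[:,:2]-AX; r=np.hypot(*X.T)
    ci=X[(r<.13)&(abs(P[:,2]-.115)<.008)]; di=X[(r<.13)&(abs(P[:,2]-.06)<.008)]
    def ins(X,th):
        c,s=np.cos(th),np.sin(th); u=abs(X[:,0]*c+X[:,1]*s); v=X[:,1]*c-X[:,0]*s
        return np.hypot(np.maximum(u-.02,0),v)-.09
    # signed-distance misfit, robust to occlusion
    f=lambda th: np.maximum(ins(ci,th),0).sum()+np.maximum(-ins(di,th),0).sum()
    g=np.arange(0,np.pi,.02); th=g[np.argmin([f(x) for x in g])]; g=th+np.arange(-.03,.03,.003); y=np.array([f(x) for x in g])
    p=np.polyfit(g-th,y,2); x=-p[1]/2/p[0] if p[0]>0 else 0
    return t,th+np.clip(x,-.03,.03),len(ci),None,im
E
python3 plan.py 10 10 4 0 1
```

```text
occluded 3206
t 11.0 w 1.875 res [ 0.007 -0.013  0.007] F [5.06 3.55] D 0.2463 comp now(model) mm 11.0 z 0.0996 rpy [3.141e+00 1.000e-03 1.852e+00]
[ 0.0021 -0.0001  0.0001] [ 0.001  0.001 -0.001]
[ 0.0049 -0.0001  0.0001] 
[ 0.0082 -0.0001  0.0001] 
[ 0.0119 -0.0001  0.0001] 
[ 0.0158 -0.0001  0.0001] 
[ 0.018  -0.0001  0.0001] 
[ 0.0158 -0.0001  0.0001] 
[ 0.0119 -0.0001  0.0001]
```

Request:
step_arm --steps '[{"jaw": 0, "tx": 0.002, "ty": 0, "tz": 0, "ax": 0, "ay": 0, "az": 0}, {"jaw": 0, "tx": 0.005, "ty": 0, "tz": 0, "ax": 0, "ay": 0, "az": 0}, {"jaw": 0, "tx": 0.0085, "ty": 0, "tz": 0, "ax": 0, "ay": 0, "az": 0}, {"jaw": 0, "tx": 0.012, "ty": 0, "tz": 0, "ax": 0, "ay": 0, "az": 0}, {"jaw": 0, "tx": 0.016, "ty": 0, "tz": 0, "ax": 0, "ay": 0, "az": 0}, {"jaw": 0, "tx": 0.018, "ty": 0, "tz": 0, "ax": 0, "ay": 0, "az": 0}, {"jaw": 0, "tx": 0.016, "ty": 0, "tz": 0, "ax": 0, "ay": 0, "az": 0}, {"jaw": 0, "tx": 0.012, "ty": 0, "tz": 0, "ax": 0, "ay": 0, "az": 0}]'

```text
time: 11.8
tool_pos: [0.5709, -0.0757, 0.0999]
ee_rot: [3.14, 0.001, 1.853]
wrist_force: [2.4, -4.5, -3.1]
width: 0.0259
```

```bash
python3 plan.py 10.5 10.5 5 0 1
```

```text
occluded 2972
t 11.85 w 1.998 res [-0.022  0.049 -0.024] F [4.96 4.99] D 0.2341 comp now(model) mm 10.5 z 0.0998 rpy [3.140e+00 2.000e-03 1.852e+00]
[-0.0057 -0.0005  0.0004] [ 0.002  0.002 -0.002]
[-0.0085 -0.0005  0.0004] 
[-0.0106 -0.0005  0.0004] 
[-0.0119 -0.0005  0.0004] 
[-0.0124 -0.0005  0.0004] 
[-0.0121 -0.0005  0.0004] 
[-0.0109 -0.0005  0.0004] 
[-0.009  -0.0005  0.0004]
```

Request:
step_arm --steps '[{"jaw": 0, "tx": -0.0055, "ty": 0, "tz": 0, "ax": 0, "ay": 0, "az": 0}, {"jaw": 0, "tx": -0.0085, "ty": 0, "tz": 0, "ax": 0, "ay": 0, "az": 0}, {"jaw": 0, "tx": -0.0105, "ty": 0, "tz": 0, "ax": 0, "ay": 0, "az": 0}, {"jaw": 0, "tx": -0.012, "ty": 0, "tz": 0, "ax": 0, "ay": 0, "az": 0}, {"jaw": 0, "tx": -0.0125, "ty": 0, "tz": 0, "ax": 0, "ay": 0, "az": 0}, {"jaw": 0, "tx": -0.012, "ty": 0, "tz": 0, "ax": 0, "ay": 0, "az": 0}, {"jaw": 0, "tx": -0.011, "ty": 0, "tz": 0, "ax": 0, "ay": 0, "az": 0}, {"jaw": 0, "tx": -0.009, "ty": 0, "tz": 0, "ax": 0, "ay": 0, "az": 0}]'

```text
time: 12.65
tool_pos: [0.5735, -0.0858, 0.0999]
ee_rot: [3.14, 0.003, 1.852]
wrist_force: [2.1, -5.2, -1.9]
width: 0.0257
```

```bash
python3 plan.py 10.5 10.5 5 0 1
```

```text
occluded 3190
t 12.7 w 1.825 res [ 0.045 -0.083  0.042] F [5.56 4.57] D 0.2446 comp now(model) mm 11.9 z 0.0999 rpy [3.140e+00 3.000e-03 1.852e+00]
[ 0.0024 -0.0002  0.0004] [ 0.001  0.003 -0.001]
[ 0.0054 -0.0002  0.0004] 
[ 0.0088 -0.0002  0.0004] 
[ 0.0126 -0.0002  0.0004] 
[ 0.0162 -0.0002  0.0004] 
[ 0.0162 -0.0002  0.0004] 
[ 0.0127 -0.0002  0.0004] 
[ 0.0089 -0.0002  0.0004]
```

Request:
step_arm --steps '[{"jaw": 0, "tx": 0.0025, "ty": 0, "tz": 0, "ax": 0, "ay": 0, "az": 0}, {"jaw": 0, "tx": 0.0055, "ty": 0, "tz": 0, "ax": 0, "ay": 0.002, "az": 0}, {"jaw": 0, "tx": 0.009, "ty": 0, "tz": 0, "ax": 0, "ay": 0.002, "az": 0}, {"jaw": 0, "tx": 0.0125, "ty": 0, "tz": 0, "ax": 0, "ay": 0.002, "az": 0}, {"jaw": 0, "tx": 0.016, "ty": 0, "tz": 0, "ax": 0, "ay": 0.002, "az": 0}, {"jaw": 0, "tx": 0.016, "ty": 0, "tz": 0, "ax": 0, "ay": 0.002, "az": 0}, {"jaw": 0, "tx": 0.0125, "ty": 0, "tz": 0, "ax": 0, "ay": 0.002, "az": 0}, {"jaw": 0, "tx": 0.009, "ty": 0, "tz": 0, "ax": 0, "ay": 0.002, "az": 0}]'

```text
time: 13.5
tool_pos: [0.5711, -0.0768, 0.0999]
ee_rot: [3.14, 0.001, 1.852]
wrist_force: [1.9, -3.1, -3.0]
width: 0.0256
```

```bash
python3 plan.py 10.5 10.5 5 0 1; cat log.json|tail -c 400
```

```text
occluded 2993
t 13.55 w 1.861 res [-0.028  0.061 -0.03 ] F [3.47 5.38] D 0.2352 comp now(model) mm 8.8 z 0.0999 rpy [3.140e+00 1.000e-03 1.852e+00]
[-0.0039 -0.0004  0.0004] [ 0.002  0.001 -0.002]
[-0.0067 -0.0004  0.0004] 
[-0.0088 -0.0004  0.0004] 
[-0.0104 -0.0004  0.0004] 
[-0.0112 -0.0004  0.0004] 
[-0.0114 -0.0004  0.0004] 
[-0.0109 -0.0004  0.0004] 
[-0.0096 -0.0004  0.0004] 
2.1760175664599193], [8.35, 0.05354979906063883, 2.0954213314300936], [8.4, 0.1610669638653029, 2.089363023350443], [9.25, 1.9445807044705155, 2.0838559649092616], [10.1, 3.631834382410978, 2.0607564274116705], [10.95, 5.237254804639793, 1.8745637274063256], [11.8, 7.006678660198942, 1.9984351089555414], [12.65, 8.457463730281354, 1.824851074530049], [13.5, 10.127839409476131, 1.8611393498120465]]
```

Request:
step_arm --steps '[{"jaw": 0, "tx": -0.004, "ty": 0, "tz": 0, "ax": 0, "ay": 0, "az": 0}, {"jaw": 0, "tx": -0.0065, "ty": 0, "tz": 0, "ax": 0, "ay": 0, "az": 0}, {"jaw": 0, "tx": -0.009, "ty": 0, "tz": 0, "ax": 0, "ay": 0, "az": 0}, {"jaw": 0, "tx": -0.0105, "ty": 0, "tz": 0, "ax": 0, "ay": 0, "az": 0}, {"jaw": 0, "tx": -0.011, "ty": 0, "tz": 0, "ax": 0, "ay": 0, "az": 0}, {"jaw": 0, "tx": -0.0115, "ty": 0, "tz": 0, "ax": 0, "ay": 0, "az": 0}, {"jaw": 0, "tx": -0.011, "ty": 0, "tz": 0, "ax": 0, "ay": 0, "az": 0}, {"jaw": 0, "tx": -0.0095, "ty": 0, "tz": 0, "ax": 0, "ay": 0, "az": 0}]'

```text
time: 14.35
tool_pos: [0.5738, -0.0871, 0.0999]
ee_rot: [3.14, 0.002, 1.852]
wrist_force: [0.8, -5.1, -2.0]
width: 0.0258
```

```bash
python3 plan.py 10.5 10.5 5 0 1
```

```text
occluded 3184
t 14.4 w 1.709 res [ 0.041 -0.075  0.039] F [5.1  5.92] D 0.2459 comp now(model) mm 11.3 z 0.0999 rpy [3.140e+00 2.000e-03 1.852e+00]
[ 0.002  -0.0002  0.0004] [ 0.001  0.002 -0.002]
[ 0.0045 -0.0002  0.0004] 
[ 0.0074 -0.0002  0.0004] 
[ 0.0108 -0.0002  0.0004] 
[ 0.0143 -0.0002  0.0004] 
[ 0.0176 -0.0002  0.0004] 
[ 0.0176 -0.0002  0.0004] 
[ 0.0144 -0.0002  0.0004]
```

Request:
step_arm --steps '[{"jaw": 0, "tx": 0.002, "ty": 0, "tz": 0, "ax": 0, "ay": 0, "az": 0}, {"jaw": 0, "tx": 0.0045, "ty": 0, "tz": 0, "ax": 0, "ay": 0.002, "az": 0}, {"jaw": 0, "tx": 0.0075, "ty": 0, "tz": 0, "ax": 0, "ay": 0.002, "az": 0}, {"jaw": 0, "tx": 0.011, "ty": 0, "tz": 0, "ax": 0, "ay": 0.002, "az": 0}, {"jaw": 0, "tx": 0.0145, "ty": 0, "tz": 0, "ax": 0, "ay": 0.002, "az": 0}, {"jaw": 0, "tx": 0.0175, "ty": 0, "tz": 0, "ax": 0, "ay": 0.002, "az": 0}, {"jaw": 0, "tx": 0.0175, "ty": 0, "tz": 0, "ax": 0, "ay": 0.002, "az": 0}, {"jaw": 0, "tx": 0.0145, "ty": 0, "tz": 0, "ax": 0, "ay": 0.002, "az": 0}]'

```text
time: 15.2
tool_pos: [0.5698, -0.0725, 0.1]
ee_rot: [3.14, -0.0, 1.852]
wrist_force: [2.0, -3.5, -2.3]
width: 0.0256
```

```bash
python3 plan.py 10.5 10.5 5 0 1
```

```text
occluded 2953
t 15.25 w 1.803 res [-0.029  0.063 -0.03 ] F [3.91 5.41] D 0.2308 comp now(model) mm 9.6 z 0.1 rpy [3.14  0.    1.852]
[-0.005  -0.0005  0.0005] [ 0.002  0.    -0.002]
[-0.0081 -0.0005  0.0005] 
[-0.0107 -0.0005  0.0005] 
[-0.0129 -0.0005  0.0005] 
[-0.0145 -0.0005  0.0005] 
[-0.0155 -0.0005  0.0005] 
[-0.0159 -0.0005  0.0005] 
[-0.0156 -0.0005  0.0005]
```

Request:
step_arm --steps '[{"jaw": 0, "tx": -0.005, "ty": 0, "tz": 0, "ax": 0, "ay": 0, "az": 0}, {"jaw": 0, "tx": -0.008, "ty": 0, "tz": 0, "ax": 0, "ay": 0, "az": 0}, {"jaw": 0, "tx": -0.0105, "ty": 0, "tz": 0, "ax": 0, "ay": 0, "az": 0}, {"jaw": 0, "tx": -0.013, "ty": 0, "tz": 0, "ax": 0, "ay": 0, "az": 0}, {"jaw": 0, "tx": -0.0145, "ty": 0, "tz": 0, "ax": 0, "ay": 0, "az": 0}, {"jaw": 0, "tx": -0.0155, "ty": 0, "tz": 0, "ax": 0, "ay": 0, "az": 0}, {"jaw": 0, "tx": -0.016, "ty": 0, "tz": 0, "ax": 0, "ay": 0, "az": 0}, {"jaw": 0, "tx": -0.0155, "ty": 0, "tz": 0, "ax": 0, "ay": 0, "az": 0}]'

```text
time: 16.05
tool_pos: [0.5744, -0.0885, 0.1001]
ee_rot: [3.14, 0.001, 1.852]
wrist_force: [1.7, -5.8, -3.1]
width: 0.0257
```

```bash
python3 plan.py 10.5 10.5 5 0 1
```

```text
occluded 3180
t 16.1 w 1.617 res [ 0.04  -0.072  0.039] F [6.07 4.61] D 0.2474 comp now(model) mm 10.6 z 0.1 rpy [3.140e+00 1.000e-03 1.852e+00]
[ 0.0011 -0.0003  0.0005] [ 0.002  0.001 -0.002]
[ 0.0026 -0.0003  0.0005] 
[ 0.0047 -0.0003  0.0005] 
[ 0.0072 -0.0003  0.0005] 
[ 0.0102 -0.0003  0.0005] 
[ 0.0134 -0.0003  0.0005] 
[ 0.0169 -0.0004  0.0005] 
[ 0.0196 -0.0004  0.0005]
```

Request:
step_arm --steps '[{"jaw": 0, "tx": 0.001, "ty": 0, "tz": 0, "ax": 0, "ay": 0, "az": 0}, {"jaw": 0, "tx": 0.0025, "ty": 0, "tz": 0, "ax": 0, "ay": 0, "az": 0}, {"jaw": 0, "tx": 0.0045, "ty": 0, "tz": 0, "ax": 0, "ay": 0, "az": 0}, {"jaw": 0, "tx": 0.007, "ty": 0, "tz": 0, "ax": 0, "ay": 0, "az": 0}, {"jaw": 0, "tx": 0.01, "ty": 0, "tz": 0, "ax": 0, "ay": 0, "az": 0}, {"jaw": 0, "tx": 0.0135, "ty": 0, "tz": 0, "ax": 0, "ay": 0, "az": 0}, {"jaw": 0, "tx": 0.017, "ty": 0, "tz": 0, "ax": 0, "ay": 0, "az": 0}, {"jaw": 0, "tx": 0.0195, "ty": 0, "tz": 0, "ax": 0, "ay": 0, "az": 0}]'

```text
time: 16.9
tool_pos: [0.5685, -0.0702, 0.1002]
ee_rot: [3.141, 0.002, 1.852]
wrist_force: [0.5, -5.6, -2.4]
width: 0.0258
```

```bash
python3 plan.py 10.5 10.5 5 0 1
```

```text
occluded 2929
t 16.95 w 1.406 res [ 0.045 -0.099  0.045] F [5.48 4.27] D 0.2282 comp now(model) mm 18.9 z 0.1001 rpy [3.141e+00 1.000e-03 1.852e+00]
[-0.0036  0.0002  0.0006] [ 0.001  0.001 -0.001]
[-0.0007  0.0002  0.0006] 
[0.0002 0.0002 0.0006] 
[-0.0014  0.0002  0.0006] 
[-0.0043  0.0002  0.0006] 
[-0.0071  0.0002  0.0006] 
[-0.0097  0.0002  0.0006] 
[-0.0121  0.0002  0.0006]
```

Run:
```python
import json,numpy as np
l=np.array(json.load(open("log.json")))[-9:]
print(np.c_[l, np.r_[0,np.diff(l[:,1])/np.diff(l[:,0])]].round(3)); print(np.mod(-73.8-np.degrees(l[:,1]),180).round(1))
```

```text
[[10.1    3.632  2.061  0.   ]
 [10.95   5.237  1.875  1.889]
 [11.8    7.007  1.998  2.082]
 [12.65   8.457  1.825  1.707]
 [13.5   10.128  1.861  1.965]
 [14.35  11.5    1.709  1.614]
 [15.2   13.088  1.803  1.869]
 [16.05  14.407  1.617  1.551]
 [16.9   15.398  1.406  1.166]]
[ 78.1 166.1  64.7 161.6  65.9 167.3  76.3   0.8 124. ]
```

```bash
cp log.json log_bad.json
python3 - <<'E'
import json; l=json.load(open("log.json"))[:-1]; json.dump(l,open("log.json","w"))
E
cat > fit.py <<'E'
import sys; sys.argv=["x","10.5","10.5","5","0","0"]
src=open("plan.py").read().split("for i in range(int")[0]
exec(src)
def sim2(th,w,ts,G,b):
    out=[th];t=ts[0]
    for e in ts[1:]:
        n=max(1,int(np.ceil((e-t)/.005))); h=(e-t)/n
        for _ in range(n):
            m=th+w*h/2; w+=h*(-G*(r(m+.01)-r(m-.01))/.02-b); th+=w*h
        t=e; out.append(th)
    return np.array(out),w
q=[x for x in log if x[0]>10]; ts=[x[0] for x in q]; ys=np.array([x[1] for x in q])
s=least_squares(lambda v:np.r_[sim2(v[0],v[1],ts,v[2],v[3])[0]-ys],[ys[0],2.0,15,.04],x_scale=[1,1,10,.1],loss="soft_l1",f_scale=.05,diff_step=1e-3)
print(s.x,s.fun.round(3))
t1=o["time"]; tk=ts+[t1]+[t1+.1*k+lag for k in range(1,9)]
th,w=sim2(s.x[0],s.x[1],tk,s.x[2],s.x[3]); n=len(ts)
print("t",t1,"wend",w,"comp now",1e3*(r(th[n])+L-d0),"phi",np.degrees(yaw-np.pi-th[n])%180,"Fread",fa)
for k in range(1,9):
    print(delta([*(AX-(r(th[n+k])+L-.0105)*a),.0995],yaw)[0].round(4),(np.degrees(yaw-np.pi-th[n+k])%180).round(0))
E
python3 fit.py
```

```text
[3.63500176e+00 2.38961813e+00 7.86894848e+01 5.92870773e-02] [ 0.003 -0.    -0.011 -0.005  0.018  0.008 -0.017  0.009]
t 16.95 wend 1.2200684298007738 comp now 12.029684069412877 phi 100.08709885426663 Fread [np.float64(4.269723937915943)]
-0.0006 83.0
-0.0045 71.0
-0.0082 61.0
-0.0113 51.0
-0.0139 42.0
-0.0159 34.0
-0.0174 26.0
-0.0185 19.0
```

```bash
sed -i 's/\[ys\[0\],2.0,15,.04\],x_scale=\[1,1,10,.1\]/[ys[0],2.0,.04],x_scale=[1,1,.1]/; s/ts,v\[2\],v\[3\])/ts,15,v[2])/; s/tk,s.x\[2\],s.x\[3\])/tk,15,s.x[2])/' fit.py; python3 fit.py
python3 - <<'E'
import sys
E
```

```text
[3.61869128 2.08383817 0.06464224] [-0.013  0.049 -0.057  0.056 -0.039  0.058 -0.056  0.017]
t 16.95 wend 1.4507891568587776 comp now 11.338508171537226 phi 97.87843870417703 Fread [np.float64(4.269723937915943)]
-0.0003 84.0
-0.0033 75.0
-0.0065 66.0
-0.0095 57.0
-0.0122 48.0
-0.0146 39.0
-0.0165 31.0
-0.018 22.0
```

Request:
step_arm --steps '[{"jaw": 0, "tx": -0.0005, "ty": 0, "tz": 0, "ax": 0, "ay": 0, "az": 0}, {"jaw": 0, "tx": -0.0035, "ty": 0, "tz": 0, "ax": 0, "ay": 0, "az": 0}, {"jaw": 0, "tx": -0.007, "ty": 0, "tz": 0, "ax": 0, "ay": 0, "az": 0}, {"jaw": 0, "tx": -0.01, "ty": 0, "tz": 0, "ax": 0, "ay": 0, "az": 0}, {"jaw": 0, "tx": -0.0125, "ty": 0, "tz": 0, "ax": 0, "ay": 0, "az": 0}, {"jaw": 0, "tx": -0.015, "ty": 0, "tz": 0, "ax": 0, "ay": 0, "az": 0}]'

```text
time: 17.55
tool_pos: [0.5727, -0.0845, 0.1001]
ee_rot: [3.141, 0.001, 1.852]
wrist_force: [2.4, -4.2, -2.3]
width: 0.0259
```

```bash
python3 - <<'E'
from h import *
import json
ob()
t,th,n,c,im=barang(); print(t,th,n); save("top4",im[130:330,90:390],2.5); ob()
l=json.load(open("log.json")); p=l[-1][1]+1.68*(t-l[-1][0]); th+=np.pi*np.round((p-th)/np.pi); print(th,p)
l.append([t,th,1.6]); json.dump([list(map(float,x)) for x in l],open("log.json","w"))
E
python3 fit.py
```

```text
17.55 [ 0.5727 -0.0845  0.1001] [3.1410e+00 1.4000e-03 1.8523e+00] [ 2.38 -4.16 -2.31] 0.0259
17.55 1.1354061119891796 3091
17.6 [ 0.5727 -0.0849  0.1001] [3.141e+00 1.900e-03 1.852e+00] [ 1.61 -3.95 -0.87] 0.0257
16.843369379938146 16.926513848416047
[3.62101161 2.07796272 0.06234682] [-0.011  0.047 -0.061  0.051 -0.044  0.057 -0.053  0.026 -0.004]
t 17.6 wend 1.4428417801560913 comp now 9.808722649315232 phi 37.02995706564798 Fread [np.float64(4.239550393948675)]
-0.0018 25.0
-0.003 17.0
-0.0037 8.0
-0.004 0.0
-0.0038 172.0
-0.0031 164.0
-0.0019 156.0
-0.0003 147.0
```

View pics/top4.png

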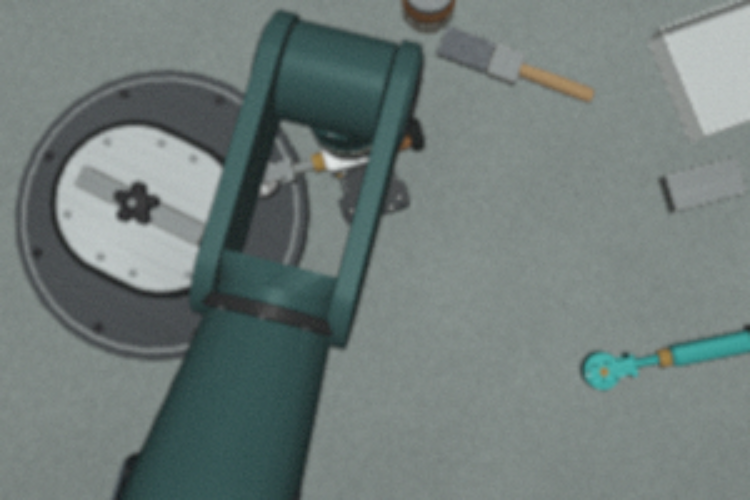

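Request:
step_arm --steps '[{"jaw": 0, "tx": -0.002, "ty": 0, "tz": 0, "ax": 0, "ay": 0, "az": 0}, {"jaw": 0, "tx": -0.003, "ty": 0, "tz": 0, "ax": 0, "ay": 0, "az": 0}, {"jaw": 0, "tx": -0.0035, "ty": 0, "tz": 0, "ax": 0, "ay": 0, "az": 0}, {"jaw": 0, "tx": -0.004, "ty": 0, "tz": 0, "ax": 0, "ay": 0, "az": 0}, {"jaw": 0, "tx": -0.0035, "ty": 0, "tz": 0, "ax": 0, "ay": 0, "az": 0}, {"jaw": 0, "tx": -0.003, "ty": 0, "tz": 0, "ax": 0, "ay": 0, "az": 0}, {"jaw": 0, "tx": -0.002, "ty": 0, "tz": 0, "ax": 0, "ay": 0, "az": 0}]'

```text
time: 18.3
tool_pos: [0.5731, -0.087, 0.1001]
ee_rot: [-3.142, 0.002, 1.852]
wrist_force: [1.2, -4.8, -2.0]
width: 0.0254
```

```bash
cat > upd.py <<'E'
from h import *
import json
ob()
t,th,n,c,im=barang(); ob()
l=json.load(open("log.json")); p=l[-1][1]+1.6*(t-l[-1][0]); th+=np.pi*np.round((p-th)/np.pi); print(t,n,th,p)
l.append([t,th,1.6]); json.dump([list(map(float,x)) for x in l],open("log.json","w"))
E
python3 upd.py; python3 fit.py
```

```text
18.3 [ 0.5731 -0.087   0.1001] [-3.1415e+00  2.3000e-03  1.8522e+00] [ 1.17 -4.85 -1.99] 0.0254
18.35 [ 0.573  -0.0868  0.1001] [-3.1414e+00  1.9000e-03  1.8523e+00] [ 1.4  -4.22 -1.67] 0.0254
18.3 3216 17.91141438551067 18.043369379938145
[3.61947775 2.08107408 0.06336456] [-0.012  0.048 -0.059  0.054 -0.041  0.059 -0.053  0.024 -0.011  0.006]
t 18.35 wend 1.5464209057851934 comp now 10.475735104977236 phi 155.53363598745887 Fread [np.float64(4.439883620749223)]
0.0024 144.0
0.0045 136.0
0.0069 127.0
0.0097 119.0
0.0126 110.0
0.0157 101.0
0.0178 92.0
0.0172 84.0
```

Well tracked, so I carry on.

Request:
step_arm --steps '[{"jaw": 0, "tx": 0.0025, "ty": 0, "tz": 0, "ax": 0, "ay": 0, "az": 0}, {"jaw": 0, "tx": 0.0045, "ty": 0, "tz": 0, "ax": 0, "ay": 0, "az": 0}, {"jaw": 0, "tx": 0.007, "ty": 0, "tz": 0, "ax": 0, "ay": 0, "az": 0}, {"jaw": 0, "tx": 0.0095, "ty": 0, "tz": 0, "ax": 0, "ay": 0, "az": 0}, {"jaw": 0, "tx": 0.0125, "ty": 0, "tz": 0, "ax": 0, "ay": 0, "az": 0}, {"jaw": 0, "tx": 0.0155, "ty": 0, "tz": 0, "ax": 0, "ay": 0, "az": 0}, {"jaw": 0, "tx": 0.018, "ty": 0, "tz": 0, "ax": 0, "ay": 0, "az": 0}, {"jaw": 0, "tx": 0.017, "ty": 0, "tz": 0, "ax": 0, "ay": 0, "az": 0}]'

```text
time: 19.15
tool_pos: [0.5683, -0.0702, 0.1002]
ee_rot: [3.141, 0.002, 1.853]
wrist_force: [2.8, -4.0, -2.0]
width: 0.0256
```

```bash
python3 upd.py; python3 fit.py
```

```text
19.15 [ 0.5683 -0.0702  0.1002] [3.1414e+00 2.0000e-03 1.8527e+00] [ 2.76 -4.01 -1.97] 0.0256
19.2 [ 0.5687 -0.0706  0.1003] [3.1408e+00 2.6000e-03 1.8523e+00] [ 2.81 -5.4  -1.18] 0.0258
19.15 2901 19.3392502967761 19.271414385510667
[3.63236267 2.05822253 0.05675208] [ 0.001  0.044 -0.074  0.033 -0.065  0.039 -0.066  0.024  0.022  0.061
 -0.063]
t 19.2 wend 1.338847199193816 comp now 12.01764592355098 phi 77.25506965205727 Fread [np.float64(5.96881168533662)]
-0.0058 65.0
-0.0086 56.0
-0.0112 48.0
-0.0134 40.0
-0.0153 32.0
-0.0168 24.0
-0.0179 16.0
-0.0186 8.0
```

Request:
step_arm --steps '[{"jaw": 0, "tx": -0.006, "ty": 0, "tz": 0, "ax": 0, "ay": 0, "az": 0}, {"jaw": 0, "tx": -0.0085, "ty": 0, "tz": 0, "ax": 0, "ay": 0, "az": 0}, {"jaw": 0, "tx": -0.011, "ty": 0, "tz": 0, "ax": 0, "ay": 0, "az": 0}, {"jaw": 0, "tx": -0.0135, "ty": 0, "tz": 0, "ax": 0, "ay": 0, "az": 0}, {"jaw": 0, "tx": -0.0155, "ty": 0, "tz": 0, "ax": 0, "ay": 0, "az": 0}, {"jaw": 0, "tx": -0.017, "ty": 0, "tz": 0, "ax": 0, "ay": 0, "az": 0}, {"jaw": 0, "tx": -0.018, "ty": 0, "tz": 0, "ax": 0, "ay": 0, "az": 0}, {"jaw": 0, "tx": -0.0185, "ty": 0, "tz": 0, "ax": 0, "ay": 0, "az": 0}]'

```text
time: 20.0
tool_pos: [0.5738, -0.0886, 0.1003]
ee_rot: [3.141, 0.003, 1.852]
wrist_force: [1.3, -5.3, -2.3]
width: 0.0258
```

```bash
python3 upd.py; python3 fit.py
```

```text
20.0 [ 0.5738 -0.0886  0.1003] [3.1410e+00 2.9000e-03 1.8523e+00] [ 1.29 -5.27 -2.34] 0.0258
20.05 [ 0.5738 -0.0887  0.1003] [3.1410e+00 3.0000e-03 1.8523e+00] [ 0.55 -5.5  -2.28] 0.0251
20.0 3151 20.42831583477262 20.699250296776103
[3.62492052 2.07071086 0.06020731] [-0.007  0.046 -0.066  0.044 -0.051  0.051 -0.057  0.026  0.007  0.035
 -0.108  0.019]
t 20.05 wend 1.3617135045628252 comp now 10.126914298078631 phi 10.880557359834711 Fread [np.float64(5.436525261504727)]
-0.0 0.0
0.0001 173.0
0.0007 165.0
0.0017 158.0
0.003 151.0
0.0046 143.0
0.0066 135.0
0.0089 128.0
```

Request:
step_arm --steps '[{"jaw": 0, "tx": 0, "ty": 0, "tz": 0, "ax": 0, "ay": 0, "az": 0}, {"jaw": 0, "tx": 0, "ty": 0, "tz": 0, "ax": 0, "ay": 0, "az": 0}, {"jaw": 0, "tx": 0.0005, "ty": 0, "tz": 0, "ax": 0, "ay": 0, "az": 0}, {"jaw": 0, "tx": 0.0015, "ty": 0, "tz": 0, "ax": 0, "ay": 0, "az": 0}, {"jaw": 0, "tx": 0.003, "ty": 0, "tz": 0, "ax": 0, "ay": 0, "az": 0}, {"jaw": 0, "tx": 0.0045, "ty": 0, "tz": 0, "ax": 0, "ay": 0, "az": 0}, {"jaw": 0, "tx": 0.0065, "ty": 0, "tz": 0, "ax": 0, "ay": 0, "az": 0}, {"jaw": 0, "tx": 0.009, "ty": 0, "tz": 0, "ax": 0, "ay": 0, "az": 0}]'

```text
time: 20.85
tool_pos: [0.5709, -0.0804, 0.1003]
ee_rot: [-3.141, 0.004, 1.852]
wrist_force: [1.2, -5.4, -1.8]
width: 0.0254
```

```bash
python3 upd.py; python3 fit.py
```

```text
20.85 [ 0.5709 -0.0804  0.1003] [-3.1412  0.0037  1.8525] [ 1.22 -5.37 -1.81] 0.0254
20.9 [ 0.5708 -0.08    0.1003] [-3.1412  0.0032  1.8528] [-0.53 -4.7  -2.91] 0.0257
20.85 3136 21.445394079915392 21.78831583477262
[3.61472397 2.08482953 0.06357148] [-0.017  0.046 -0.058  0.057 -0.035  0.066 -0.043  0.034  0.002  0.02
 -0.139 -0.024  0.053]
t 20.9 wend 1.3254600165801846 comp now 11.774139512610748 phi 130.64633822807923 Fread [np.float64(4.36304146683124)]
0.0021 120.0
0.0048 112.0
0.0076 104.0
0.0101 96.0
0.0106 88.0
0.0089 80.0
0.0061 72.0
0.0034 64.0
```

Request:
step_arm --steps '[{"jaw": 0, "tx": 0.002, "ty": 0, "tz": 0, "ax": 0, "ay": 0, "az": 0}, {"jaw": 0, "tx": 0.005, "ty": 0, "tz": 0, "ax": 0, "ay": 0, "az": 0}, {"jaw": 0, "tx": 0.0075, "ty": 0, "tz": 0, "ax": 0, "ay": 0, "az": 0}, {"jaw": 0, "tx": 0.01, "ty": 0, "tz": 0, "ax": 0, "ay": 0, "az": 0}, {"jaw": 0, "tx": 0.0105, "ty": 0, "tz": 0, "ax": 0, "ay": 0, "az": 0}, {"jaw": 0, "tx": 0.009, "ty": 0, "tz": 0, "ax": 0, "ay": 0, "az": 0}, {"jaw": 0, "tx": 0.006, "ty": 0, "tz": 0, "ax": 0, "ay": 0, "az": 0}, {"jaw": 0, "tx": 0.0035, "ty": 0, "tz": 0, "ax": 0, "ay": 0, "az": 0}]'

```text
time: 21.7
tool_pos: [0.5704, -0.0768, 0.1005]
ee_rot: [3.141, 0.004, 1.853]
wrist_force: [2.4, -4.7, -1.1]
width: 0.0259
```

```bash
python3 upd.py; python3 fit.py
```

```text
21.7 [ 0.5704 -0.0768  0.1005] [3.1407 0.0036 1.8525] [ 2.41 -4.67 -1.05] 0.0259
21.75 [ 0.5706 -0.0773  0.1005] [3.1407 0.0041 1.8522] [ 2.7  -5.54 -2.8 ] 0.0254
21.7 2985 22.781800327621895 22.805394079915388
[3.62578763 2.07088547 0.06047784] [-0.006  0.047 -0.065  0.045 -0.051  0.05  -0.059  0.024  0.003  0.03
 -0.116  0.01   0.107 -0.036]
t 21.75 wend 1.1443143108553036 comp now 11.31460430671094 phi 59.13843084981909 Fread [np.float64(6.074849534073075)]
-0.0041 49.0
-0.0061 41.0
-0.0078 34.0
-0.0093 27.0
-0.0104 21.0
-0.0112 14.0
-0.0117 7.0
-0.0119 1.0
```

Request:
step_arm --steps '[{"jaw": 0, "tx": -0.03, "ty": 0, "tz": 0, "ax": 0, "ay": 0, "az": 0}, {"jaw": 0, "tx": -0.065, "ty": 0, "tz": -0.01, "ax": 0, "ay": 0, "az": 0}, {"jaw": 0, "tx": -0.095, "ty": 0, "tz": -0.03, "ax": 0, "ay": 0, "az": 0}, {"jaw": 0, "tx": -0.115, "ty": 0, "tz": -0.05, "ax": 0, "ay": 0, "az": 0}, {"jaw": 0, "tx": -0.12, "ty": 0, "tz": -0.05, "ax": 0, "ay": 0, "az": 0}, {"jaw": 0, "tx": -0.12, "ty": 0, "tz": -0.05, "ax": 0, "ay": 0, "az": 0}, {"jaw": 0, "tx": -0.12, "ty": 0, "tz": -0.05, "ax": 0, "ay": 0, "az": 0}, {"jaw": 0, "tx": -0.12, "ty": 0, "tz": -0.05, "ax": 0, "ay": 0, "az": 0}]'

```text
time: 22.55
tool_pos: [0.6028, -0.1904, 0.1491]
ee_rot: [-3.14, 0.001, 1.854]
wrist_force: [-0.7, -0.1, -2.9]
width: 0.0262
```

Run:
```python
from h import *
ob(); im,d=snapshot("wrist"); save("wr2",im)
A=[barang()[:3] for i in range(5)]; print(A,np.polyfit([x[0] for x in A],np.unwrap([x[1] for x in A],period=np.pi),1)); ob()
```

```text
22.55 [ 0.6028 -0.1904  0.1491] [-3.1400e+00  9.0000e-04  1.8538e+00] [-0.74 -0.11 -2.94] 0.0262
[(22.6, np.float64(1.9095243832983586), 3667), (22.65, np.float64(1.9748743656905035), 3647), (22.7, np.float64(2.0435598715849257), 3645), (22.75, np.float64(2.105633345515073), 3638), (22.8, np.float64(2.1786602687007113), 3631)] [  1.3380615  -28.33154563]
22.85 [ 0.6037 -0.1919  0.1508] [3.1409 0.0038 1.8527] [-0.23  0.55 -2.79] 0.0257
```

View pics/wr2.png

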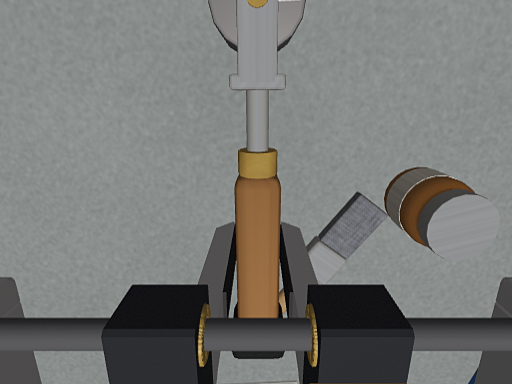

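The wrist view shows the roller held straight in the jaws (handle at about (257,250)), clear of everything. The jar and brush are where they were, and the table is still turning at 1.34 rad/s. Handing in.

```bash
python3 -c "
from bench import *
print(close_job())"
```

```text
the job is handed in; nothing more can be done
None
```

The job is done and handed in at about 23 s of the 64 s allowed; the hand-in reports no verdict.

- **Spin:** I pushed the clamp bar with the closed fingers (about 10 N at the one reading taken while pushing). The table then ran free anticlockwise at about 2.1–2.2 rad/s.
- **Rolling:** I took the wooden-handled roller, left the turquoise one alone, and followed the edge from about 10.1 s to 21.7 s. The wrist-force readings, about every 0.4–0.8 s, lay between 2.6 and 6.1 N. Contact force between readings was not seen directly.
- **Final checks:**
  - **Table:** still turning at 1.34 rad/s.
  - **Roller:** held firmly (jaws 26 mm apart), with its wheel about 0.23 m from the turntable's axis and about 0.15 m above the bench.
  - **Bystanders:** the jar and brush look undisturbed. The gauge block was last seen unmoved at 17.5 s.

**Disagreements:**
- During rolling the arm partly hid the cover from the top camera, so the measured table angle was off by up to about 0.1 rad.
- One angle reading, at 16.9 s, disagreed with the force reading. I discarded it and used the turntable model instead; the next force readings agreed with that.
- The first contact reading was low, at 2.6 N, so I kept rolling about 2.5 s past the nine seconds.

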